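# Line up a small canvas on the flatbed scanner and start the scan

### The arm

A 7-joint arm with a two-finger parallel gripper is mounted at the origin on the work surface. World frame = base frame: x ahead of the robot, y to its left, z up, the work surface at z = 0. Lengths are in m, angles in rad, forces in N, time in s.
With the tool pointing down it reaches from about 0.425 to 0.925 m from the base axis. Payload 6.8 kg.
Tool frame: the origin (TCP) lies at the very end of the fingers, on their centre line; the grasp point (between the pads) lies 19 mm behind it; z points along the fingers, y is the line along which they close (so a half turn about z gives the same grasp; the last joint's range is limited). The gripper opens to 85 mm and grips with 20 to 120 N. Pads are 22 mm wide; open, the fingers measure 114 mm over their backs; the gripper's body (76 mm by 85 mm) begins 54 mm behind the grasp point. The pads swing forward as they close: fully open they stand 13 mm farther back than shut.
Start: joints at [-1.324, 0.477, 0.022, 1.555, -0.011, 1.109, -0.083], TCP at [0.234, 0.633, 0.231] pointing down, gripper open.
Joint ranges: [-2.96, 2.96], [-0.34, 2.1], [-1.41, 1.46], [0.24, 2.44], [-1.37, 4.51], [0.17, 1.92], [-2.96, 2.96]. Speed limits (rad/s): [2.39, 2.39, 3.14, 3.14, 3.14, 3.14, 3.14].

### API

Orientations are given as a unit quaternion [w, x, y, z].
In Python, from station import bot gives the robot as it stands.
- The arm moves only by the tool jog_arm, never from a script. Its argument "motion" is a list of rows, each a list of 7 numbers: the turn, a rotation vector about the tool's x, y, z in rad, then the shift along the tool's x, y, z in mm, then the finger opening in mm, from 0 to 85.4. A call has 1 to 10 rows; each row is the pose to reach, as a shift and turn from the pose commanded when the call began, along the tool's axes at that moment; what a row does not reach only later rows make up. A row lasts 1/8 s, in which the tool goes at most 62.5 mm and 10.7 degrees, less where a joint would pass 70% of its speed; a pose out of reach is approached as far as the arm can. A call with a gripper value outside its range is refused whole. The fingers move at their own pace and stop on an object; "grip_force" is the grip in N (left out, the last holds). Time passes only in rows, so rows that repeat a pose let the fingers close. It gives the time, the measured TCP pose, the force, the opening and the grip force at its end, in the units of the state.
- bot.get_obs(): the state, without advancing time (a new reading comes with each control period).
- bot.read_camera(name): name is "scene" or "side" or "wrist"; returns a dict with "pixels" (480x640x3 uint8, red, green, blue), "camera_matrix" (3x3 intrinsics, pixels), "T" (4x4, takes a point from camera to world coordinates); the wrist camera has in their place "tool_from_camera" (4x4, takes a point from camera to tool coordinates, whose origin is the TCP and whose axes are the flange's). Camera axes: x right, y down, z forward; pixel columns grow to the right and rows downward; lengths in m; the calibration is good to about 2 mm. A picture is of the moment at which its call begins: read the wrist's pose just before it. There is no depth.
- bot.hand_in(): hands the job in; it is judged then, once.
Trained networks look in a picture, given as the dict that the camera call returned (one of the last four; its "shot" number tells which), for a name from the list of things; names that differ only in an ending like _2 or _b are one class to them, and where a whole thing is asked for, a point or a joint stands for the part that bears it (a point fixed in the world has none). Each returns a list of dicts, best first, with "score" (0 to 1); they miss things now and then, are a little off and sometimes report something else, mostly with a low value. They report only what shows in the picture. A call takes as long as a camera call. They do not tell look-alikes from the thing itself.
- bot.spot_in(thing, picture): "xy" ([column, row] in pixels, amid what is visible of it).
- bot.tip_of(thing, picture): "xy" ([column, row] in pixels: a listed point, or the origin of a listed thing).
The state is a dict: "t": time; "q": joint angles; "joint_vel": joint speeds; "joint_torque": joint torques, N m; "eef_pos": TCP position; "tool_rot": TCP orientation; "contact_force": force on the tool from outside, world axes, zero at the start; "torque": the same for the moment, N m; "gripper_width": opening from 0.0 (shut) to 1.0 (fully open); "grasp_force": force on a finger pad.
Only numpy, scipy, OpenCV 4.12 (cv2) and the standard library are available. Lean on these libraries where they do the work, as an engineer would, in place of code of your own. Each camera call takes 0.05 s, during which the arm holds its last target. There are 200 camera calls.

### The job

The small stretched canvas lies face down and crooked on the glass of the open flatbed scanner. Push it along the glass, without lifting it, until it sits straight and snug in the marked corner of the glass (on the hinge side, away from the robot), flush against both raised edges there, and then press the big round start button and let it go. Do not press it before the canvas is in place, leave the two small buttons and the open lid alone, and do not disturb the other things lying about.

Things in the scene. Friction and masses are not known exactly. Their poses are not given: they have to be found in the camera images.
- scanner: flatbed scanner, fixed, 290 (x) by 480 (y) by 70 mm high. Origin under its middle; z up, x away from the robot, y towards the lid's hinge. The glass spans x -108 to 108, y -115 to 182 mm, its top at z 67 mm, 3 mm below the flat bezel round it (z 70): that step is the stop. Bezel 37 mm wide on the x sides, 58 mm on the hinge side; control panel, at bezel height, y -240 to -115 mm
- glass_corner (a point): the marked corner of the scanner's glass (far from the robot, hinge side), on top of the glass where its two edges meet: x 108, y 182, z 67 mm in the scanner's frame
- canvas: small stretched canvas lying face down, 100 (x) by 130 (y) by 18 mm, off-white, 18 mm wide stretcher bars round a sunken middle (3 mm thick). 100 to 210 g, slides at 1 to 3 N. Origin at the centre of its underside, z up. Starts turned up to 0.35 rad from the scanner's axes; in place, its axes lie along the scanner's and its origin at x 58, y 117, z 67 mm in the scanner's frame
- start (a joint): the big round start button, light grey, 26 mm in diameter, on the control panel. 0 = up, 0.004 m = fully down; pressed from 0.003. It needs 1.5 N to begin and 5 N to go fully down, and springs back
- start_top (a point): centre of the top of the start button, 6 mm above the panel when up (it moves with the button)
- small1 (a joint): first small round button (12 mm in diameter, 6 mm high, 55 mm from the start button towards +x of the scanner). 0 = up, 0.004 m = down
- small2 (a joint): second small round button (same size, 90 mm from the start button towards +x of the scanner)
- lid_edge (a point): middle of the free edge of the scanner's lid, which stands open on the hinge side. The lid is 288 mm wide, 400 mm high and 20 mm thick, leans back from the glass, and stays where it is by friction
- tape: roll of paper tape lying flat on the scanner's control panel, at the end nearest the robot; 50 mm in diameter, 19 mm high, origin at the centre of its underside
- ink: small amber ink jar standing on the bezel nearest the robot, near the hinge side; 30 mm in diameter, 45 mm high, origin at the centre of its underside
- ruler: wooden ruler lying across the two larger canvases at the right; 30 by 300 (y) by 4 mm, origin at the centre of its underside
- glue: glue stick standing on the table right of the scanner; 29 mm in diameter, 90 mm high, origin at the centre of its underside
- stack: two larger stretched canvases, one on the other, on the table at the right; 200 (x) by 150 (y) by 36 mm, origin at the centre of the underside
- pencils: dark steel cup of pencils on the table right of the scanner; 76 mm in diameter, about 165 mm high, origin at the centre of its underside
- mug: white mug on the table at the left near the robot; 80 mm in diameter with a handle, 92 mm high, origin at the centre of its underside
There are look-alikes about, which are no part of the job. What is shaped like the canvas but orange is not meant.

How it is judged:
On the way, in this order (a step that is already met when the one before it is completed fails the run):
1. the canvas sits straight in the marked corner of the glass, within 3 mm of both edges (x of canvas in the frame of scanner between 0.055 and 0.061 m and y of canvas in the frame of scanner between 0.114 and 0.12 m and z of canvas in the frame of scanner below 0.0685 m and angle between the x axis of canvas and the x axis of scanner, either way round below 0.03 rad), for 0.2 s.
2. the start button is pressed (value of joint start above 0.003 m), for 0.02 s.
At the end, for the whole second after the job is handed in: the canvas lies flat on the glass in the marked corner, within 3 mm of both raised edges and straight to 0.03 rad, at rest; the start button has been pressed after that and is up again (all of step 1 and value of joint start below 0.001 m and linear speed of canvas below 0.01 m/s and angular speed of canvas below 0.1 rad/s); the robot touches nothing.
It fails at once if the canvas is lifted off the glass (by more than 8 mm) or tipped (by more than 0.15 rad) (z of canvas in the frame of scanner above 0.075 m or angle between canvas's own z axis and vertical above 0.15 rad).
It fails at once if the start button is pressed while the canvas is not in place (value of joint start above 0.003 m and not (x of canvas in the frame of scanner between 0.055 and 0.061 m and y of canvas in the frame of scanner between 0.114 and 0.12 m and z of canvas in the frame of scanner below 0.0685 m and angle between the x axis of canvas and the x axis of scanner, either way round below 0.03 rad)).
It fails at once if a small button is pressed (value of joint any of small1, small2 above 0.002 m).
It fails at once if the lid is moved by more than 30 mm at its edge (distance of lid_edge from where it was at the start of the episode above 0.03 m).
It fails at once if another thing is moved by more than 20 mm (distance of any of tape, ink, ruler, glue, stack, pencils, mug from where it was at the start of the episode above 0.02 m).
It also fails if it takes over 54 s, if anything falls off the work surface, if the arm or the gripper's body presses on something with over 40 N, if the wrist force passes 120 N, or if a joint passes its speed limit or range.

## Working session

There is one attempt and no reset: what is moved stays moved. The work goes in short steps, Python scripts to look and compute and a tool call to move; the robot and the scene stay as the last step left them, time stands still between calls to the robot, and variables do not carry over. Pictures are saved under pics/ and viewed, at most 10 in all, crops included, and the job is handed in when it is done.

Besides the shell and the picture viewer there is one more tool, called after "Request:" as name(argument=value, ...), one argument or row to a line, values as JSON. jog_arm: Moves the arm, as the interface text tells. Its arguments: {"type":"object","properties":{"motion":{"type":"array"},"grip_force":{"type":"number"}},"required":["motion"]}

```bash
mkdir -p pics && ls
cat > h.py <<'E'
import numpy as np, cv2
from station import bot
from scipy.spatial.transform import Rotation as R
def cam(name):
    o=bot.get_obs(); p=bot.read_camera(name)
    if 'T' not in p:
        T=np.eye(4); q=np.array(o['tool_rot']); T[:3,:3]=R.from_quat(q[[1,2,3,0]]).as_matrix(); T[:3,3]=o['eef_pos']
        p['Tw']=T@np.array(p['tool_from_camera'])
    else: p['Tw']=np.array(p['T'])
    return p
def save(p,f,crop=None,s=1):
    im=p['pixels'][:,:,::-1]
    if crop: im=im[crop[1]:crop[3],crop[0]:crop[2]]
    cv2.imwrite('pics/'+f,cv2.resize(np.ascontiguousarray(im),None,fx=s,fy=s,interpolation=cv2.INTER_CUBIC))
def ray(p,xy,z):
    K=np.array(p['camera_matrix']); T=p['Tw']
    d=T[:3,:3]@np.linalg.solve(K,[xy[0],xy[1],1.]); o=T[:3,3]
    return o+d*(z-o[2])/d[2]
def proj(p,X):
    T=np.linalg.inv(p['Tw']); c=T[:3,:3]@np.asarray(X)+T[:3,3]; u=np.array(p['camera_matrix'])@c
    return u[:2]/u[2]
E
python3 - <<'E'
from h import *
o=bot.get_obs(); print({k:np.round(v,3).tolist() for k,v in o.items()})
Z=dict(scanner=0,glass_corner=.067,canvas=.067,start_top=.076,small1=.076,small2=.076,tape=.07,ink=.07,lid_edge=.4)
for n in('scene','side'):
    p=cam(n); save(p,n+'0.png')
    for t,z in Z.items():
        for r in bot.tip_of(t,p)[:2] : print(n,t,r['score'],np.round(r['xy'],1),ray(p,r['xy'],z).round(4))
E
```

```text
pics
{'t': 0.0, 'q': [-1.324, 0.478, 0.022, 1.556, -0.011, 1.109, -0.083], 'joint_vel': [0.0, 0.0, 0.001, -0.0, -0.003, 0.0, -0.0], 'joint_torque': [0.001, -59.645, 1.609, -28.119, 0.013, 0.009, 0.0], 'eef_pos': [0.234, 0.632, 0.23], 'tool_rot': [-0.0, 0.176, 0.984, -0.001], 'contact_force': [-0.54, 0.737, 1.081], 'torque': [-0.069, -0.015, 0.015], 'grasp_force': 0.0, 'gripper_width': 0.999}
scene scanner 0.9 [360.3 332.3] [0.5613 0.0785 0.    ]
scene glass_corner 0.84 [429.3 359.7] [0.6571 0.2572 0.067 ]
scene glass_corner 0.29 [300.6 273.2] [ 0.4459 -0.1133  0.067 ]
scene canvas 0.8 [376.2 317.1] [0.5562 0.1161 0.067 ]
scene canvas 0.66 [221.  306.5] [ 0.6088 -0.2873  0.067 ]
scene start_top 0.58 [164.7 339.6] [ 0.7453 -0.3796  0.076 ]
scene start_top 0.51 [294.2 297.8] [ 0.5457 -0.1044  0.076 ]Traceback (most recent call last):
  File "<stdin>", line 7, in <module>
ValueError: it knows: canvas, glass_corner, glue, ink, lid_edge, mug, pencils, ruler, scanner, stack, start_top, tape
```

Run:
```python
from h import *
Z=dict(scanner=0,glass_corner=.067,canvas=.067,start_top=.076,tape=.07,ink=.07,lid_edge=.4)
p=cam('side'); save(p,'side0.png')
for t,z in Z.items():
    for r in bot.tip_of(t,p)[:2] : print(t,r['score'],np.round(r['xy'],1),ray(p,r['xy'],z).round(4))
```

```text
scanner 0.94 [308.1 277.9] [0.5531 0.0859 0.    ]
scanner 0.17 [324.3 305.6] [ 0.5108 -0.0629  0.    ]
glass_corner 0.59 [302.7 229.3] [0.6668 0.2731 0.067 ]
canvas 0.95 [383.8 343.3] [ 0.5092 -0.3434  0.067 ]
canvas 0.56 [303.  263.1] [0.5408 0.1005 0.067 ]
start_top 0.36 [341.9 289.6] [ 0.555  -0.0988  0.076 ]
tape 0.69 [318.1 304.9] [ 0.4511 -0.1029  0.07  ]
ink 0.48 [255.8 255.5] [0.4262 0.2374 0.07  ]
lid_edge 0.88 [246.9 129.6] [0.6162 0.5712 0.4   ]
```

View pics/scene0.png

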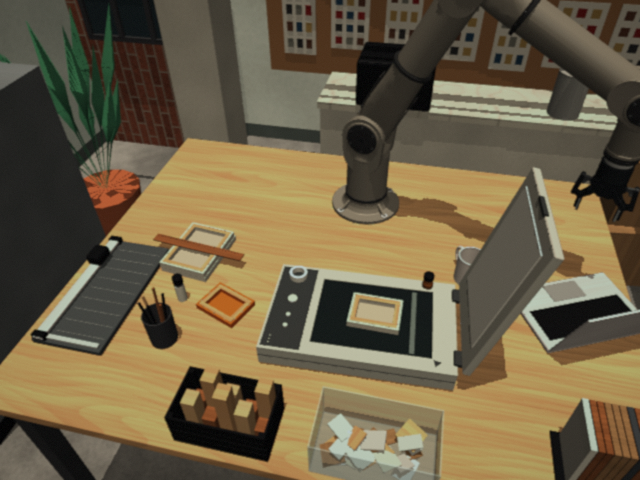

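View pics/side0.png

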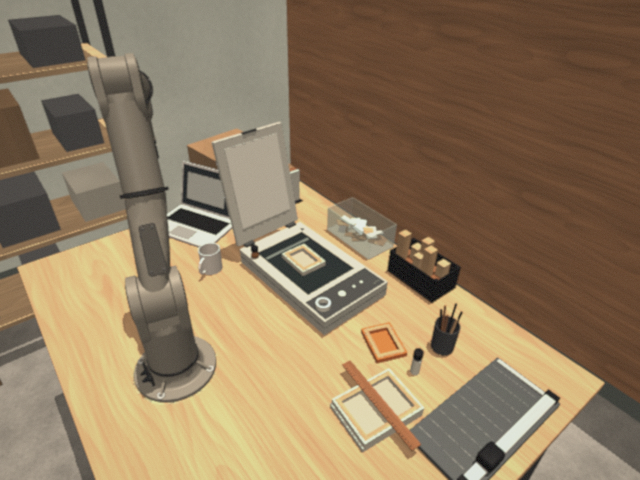

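The scene picture shows the canvas on the scanner glass at (376,313). The look-alikes are the orange frame at (225,303) and the stack at (198,250), with the ruler across it. By the description, the off-white frame on the glass is the one wanted. The corner triangle is at about (436,362) and the big button at (292,298). I'll move over the scanner for a close look.

Request:
jog_arm(
  motion=[
    [0,0,0,-8,-45,-20,85],
    [0,0,0,-16,-90,-40,85],
    [0,0,0,-24,-135,-60,85],
    [0,0,0,-31,-183,-70,85],
    [0,0,0,-75,-207,-70,85],
    [0,0,0,-118,-231,-70,85],
    [0,0,0,-162,-255,-70,85],
    [0,0,0,-205,-279,-70,85],
  ],
)

```text
t: 1.65
eef_pos: [0.3308, 0.2988, 0.3017]
tool_rot: [0.0, 0.177, 0.984, 0.001]
contact_force: [0.2, 0.8, 0.3]
gripper_width: 0.997
grasp_force: 0.0
```

Request:
jog_arm(
  motion=[
    [0,0,0.1,-45,-25,0,85],
    [0,0,0.2,-90,-50,0,85],
    [0,0,0.3,-135,-75,0,85],
    [0,0,0.34,-180,-102,0,85],
    [0,0,0.34,-229,-129,0,85],
    [0,0,0.34,-229,-129,0,85],
    [0,0,0.34,-229,-129,0,85],
  ],
)

```text
t: 2.52
eef_pos: [0.4993, 0.1001, 0.3012]
tool_rot: [-0.0, 0.34, 0.94, 0.0]
contact_force: [-0.2, 0.3, 0.6]
gripper_width: 0.991
grasp_force: 0.0
```

Run:
```python
from h import *
p=cam('wrist'); save(p,'w1.png')
o=bot.get_obs(); print(o['t'],o['eef_pos'],o['tool_rot'],o['contact_force'],o['q']); print(np.array(p['tool_from_camera']).round(3))
Z=dict(scanner=0,glass_corner=.067,canvas=.067,start_top=.076,ink=.07)
for t,z in Z.items():
    for r in bot.tip_of(t,p)[:2] : print(t,r['score'],np.round(r['xy'],1),ray(p,r['xy'],z).round(4))
```

```text
2.575 [0.49905649 0.10076311 0.30118123] [-3.63125132e-04  3.39700160e-01  9.40533705e-01  1.38535148e-04] [ 0.7389677  -0.40730434 -0.19237577] [-0.74889778  0.13520091  0.47979777  1.88324294 -0.069254    1.13960236
  0.63376636]
[[ 0.    -0.961 -0.278  0.071]
 [ 1.     0.001 -0.001 -0.   ]
 [ 0.001 -0.278  0.961 -0.142]
 [ 0.     0.     0.     1.   ]]
glass_corner 0.85 [537.2 229. ] [0.6575 0.2595 0.067 ]
canvas 0.56 [349. 244.] [0.5498 0.1058 0.067 ]
start_top 0.44 [187.4 363.2] [ 0.5407 -0.1101  0.076 ]
ink 0.94 [372.5  44.5] [0.4204 0.2336 0.07  ]
```

View pics/w1.png

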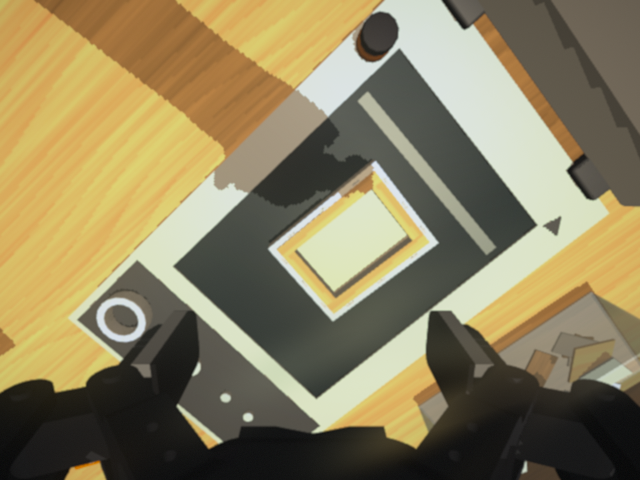

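The wrist view shows the canvas with corners at (375,162), (437,241), (333,320) and (270,244), which matches the off-white frame. The glass corners are at (400,50), (537,228), (316,397) and (175,265), the triangle is beside (537,228), and the tape is at (122,318).

```bash
cat >> h.py <<'E'
def fit(model,pts):
    m=np.array(model,float);w=np.array(pts)[:,:2]; mc=m.mean(0);wc=w.mean(0)
    a,b=m-mc,w-wc; th=np.arctan2((a[:,0]*b[:,1]-a[:,1]*b[:,0]).sum(),(a*b).sum())
    c,s=np.cos(th),np.sin(th);M=np.array([[c,-s],[s,c]]); t=wc-M@mc
    return th,t,np.abs(b-a@M.T).max(),M
E
python3 - <<'E'
from h import *
p=cam('wrist')
g=cv2.cvtColor(p['pixels'],cv2.COLOR_RGB2GRAY)
def ref(c,w=5): 
    q=np.array(c,np.float32).reshape(-1,1,2); return cv2.cornerSubPix(g,q,(w,w),(-1,-1),(3,40,.01)).reshape(-1,2)
G=ref([(400,50),(537,228),(316,397),(175,265)]);C=ref([(375,162),(437,241),(333,320),(270,244)],4)
print(G,C)
th,t,e,M=fit([(-.108,.182),(.108,.182),(.108,-.115),(-.108,-.115)],[ray(p,x,.069) for x in G]); print('scanner',th,t,e)
th2,t2,e2,_=fit([(-.05,.065),(.05,.065),(.05,-.065),(-.05,-.065)],[ray(p,x,.085) for x in C]); print('canvas',th2,t2,e2,'in scanner',th2-th,M.T@(t2-t))
for x in[(-.05,-.065),(.05,-.065),(-.05,.065)]: 
  R2=np.array([[np.cos(th2),-np.sin(th2)],[np.sin(th2),np.cos(th2)]]);print('corner in scanner',M.T@(R2@x+t2-t))
for n,z in dict(start_top=.076,tape=.07).items():
  for r in bot.tip_of(n,p): print(n,r['score'],r['xy'],M.T@(ray(p,r['xy'],z)[:2]-t))
print('corner',t+M@[.108,.182])
E
```

```text
[[400.       50.     ]
 [536.54407 225.37276]
 [315.34692 398.30322]
 [172.55888 265.801  ]] [[374.37    160.34744]
 [437.64117 242.78062]
 [331.86737 321.12552]
 [270.      244.     ]]
scanner 0.04952966750299542 [0.55465547 0.07402023] 0.0012180996388058418
canvas -0.014255691982938294 [0.54754858 0.11073321] 0.003385372506360451 in scanner -0.06378535948593372 [-0.00528054  0.03701981]
corner in scanner [-0.0593221 -0.0246609]
corner in scanner [ 0.04047454 -0.03103511]
corner in scanner [-0.05103563  0.10507473]
start_top 0.58 [188.5, 362.7] [-0.02224999 -0.18152004]
tape 0.8 [127.0, 311.0] [-0.10663879 -0.18753133]
corner [0.65351231 0.26114406]
```

Request:
jog_arm(
  motion=[
    [0,0,0.17,-20,-8,36,60],
    [0,0,0.34,-40,-17,72,60],
    [0,0,0.5,-60,-25,108,60],
    [0,0,0.67,-80,-34,144,60],
    [0,0,0.828,-100,-42,181,60],
    [0,0,0.828,-100,-42,181,60],
    [0,0,0.828,-100,-42,181,60],
  ],
)

```text
t: 3.85
eef_pos: [0.55, 0.004, 0.1211]
tool_rot: [0.0, 0.689, 0.725, 0.0]
contact_force: [0.0, 0.4, -0.1]
gripper_width: 0.704
grasp_force: 0.0
```

```bash
cat >> h.py <<'E'
TH,T0=0.0495,np.array([.55466,.07402]); MS=np.array([[np.cos(TH),-np.sin(TH)],[np.sin(TH),np.cos(TH)]])
def S(X): return MS.T@(np.asarray(X)[:2]-T0)*1000
def tcp():
    o=bot.get_obs(); q=np.array(o['tool_rot']); m=R.from_quat(q[[1,2,3,0]]).as_matrix()
    print('t',round(o['t'],2),'TCP scanner mm',S(o['eef_pos']).round(1),'z',round(o['eef_pos'][2]*1e3,1),'tool y yaw rel',round(np.arctan2(m[1,1],m[0,1])-TH,4),'F scanner',(MS.T@o['contact_force'][:2]).round(1),round(o['contact_force'][2],1),'q7',o['q'][6].round(2))
E
python3 - <<'E'
from h import *
tcp(); p=cam('wrist'); save(p,'w2.png')
E
```

```text
t 3.85 TCP scanner mm [ -8.1 -69.7] z 121.1 tool y yaw rel 0.0013 F scanner [0.1 0.4] -0.1 q7 0.27
```

View pics/w2.png

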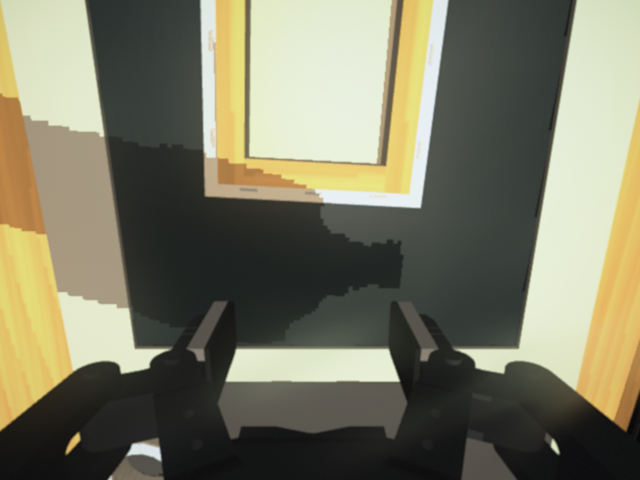

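The view shows the canvas's near edge running from (205,196) to (420,208), with both open fingers clear of it over the glass. Tool and glass edges are parallel. Next I lower the fingers to just above the glass.

Request:
jog_arm(
  motion=[
    [0,0,0,0,0,25,60],
    [0,0,0,0,0,42,60],
    [0,0,0,0,0,48,60],
    [0,0,0,0,0,50,60],
    [0,0,0,0,0,50,60],
  ],
)

```text
t: 4.53
eef_pos: [0.55, 0.0033, 0.0707]
tool_rot: [0.0, 0.69, 0.724, 0.0]
contact_force: [-0.2, -0.4, 0.1]
gripper_width: 0.708
grasp_force: 0.0
```

Run:
```python
from h import *
tcp(); p=cam('wrist'); save(p,'w3.png')
# refined from w2 view: recompute
```

```text
t 4.53 TCP scanner mm [ -8.2 -70.4] z 70.7 tool y yaw rel -0.0014 F scanner [-0.2 -0.3] 0.1 q7 0.32
```

View pics/w3.png

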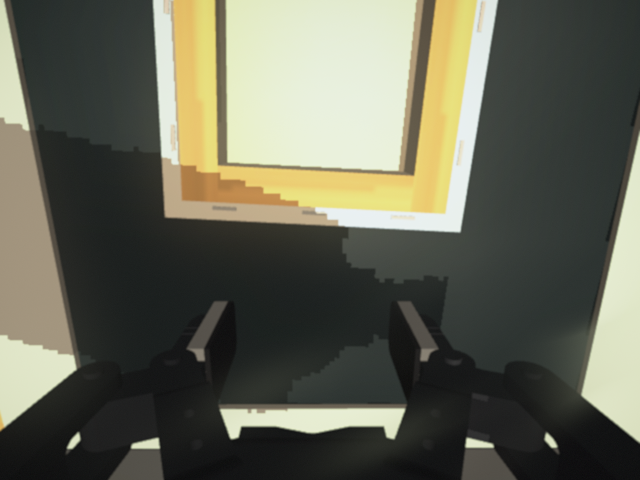

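The fingers are about 3–5 mm above the glass, level with the canvas side, and the near edge is at rows 217–232. Now I push toward the hinge.

Request:
jog_arm(
  motion=[
    [0,0,0,12,0,1,60],
    [0,0,0,22,0,1,60],
    [0,0,0,30,0,1,60],
    [0,0,0,38,0,1,60],
    [0,0,0,46,0,1,60],
    [0,0,0,55,0,1,60],
    [0,0,0,64,0,1,60],
    [0,0,0,73,0,1,60],
    [0,0,0,82,0,1,60],
    [0,0,0,88,0,1,60],
  ],
)

```text
t: 5.82
eef_pos: [0.5454, 0.0919, 0.0693]
tool_rot: [-0.0, 0.69, 0.724, 0.0]
contact_force: [-0.2, -1.4, 1.0]
gripper_width: 0.7
grasp_force: 0.7
```

Run:
```python
from h import *
tcp(); p=cam('wrist'); save(p,'w4.png')
```

```text
t 5.83 TCP scanner mm [-8.4 18.3] z 69.3 tool y yaw rel -0.001 F scanner [-0.3 -1.4] 1.0 q7 0.16
```

View pics/w4.png

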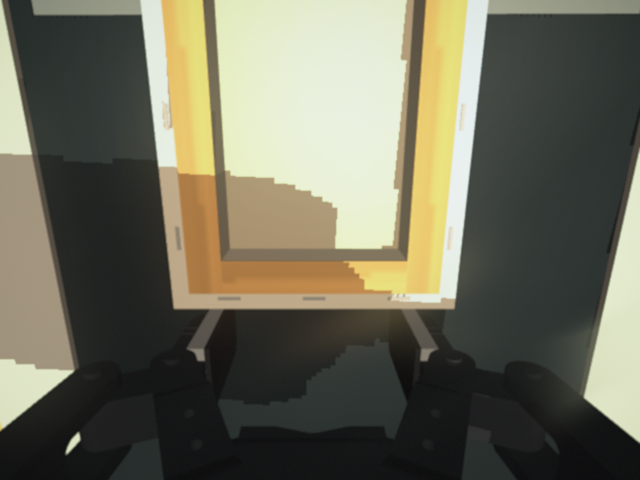

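The canvas is now square against both fingers, with its near edge level at row 309. I'll measure what is left.

Run:
```python
from h import *
p=cam('wrist')
for x in[(173,309),(455,309)]: print(S(ray(p,x,.085)))
```

```text
[-58.06538843  29.85616012]
[42.36969978 29.89115047]
```

Request:
jog_arm(
  motion=[
    [0,0,0,6,0,0,60],
    [0,0,0,11,0,0,60],
    [0,0,0,15,0,0,60],
    [0,0,0,17,0,0,60],
    [0,0,0,18,0,0,60],
    [0,0,0,18,0,0,60],
  ],
)

```text
t: 6.68
eef_pos: [0.5446, 0.1093, 0.0693]
tool_rot: [-0.0, 0.69, 0.724, 0.0]
contact_force: [0.4, -1.0, 0.7]
gripper_width: 0.698
grasp_force: 0.3
```

Request:
jog_arm(
  motion=[
    [0,0,0,2,0,0,60],
    [0,0,0,3,0,0,60],
    [0,0,0,4,0,0,60],
    [0,0,0,5,0,0,60],
    [0,0,0,5,0,0,60],
  ],
)

```text
t: 7.3
eef_pos: [0.5444, 0.1144, 0.0693]
tool_rot: [-0.0, 0.69, 0.724, 0.0]
contact_force: [-0.4, -0.6, 0.3]
gripper_width: 0.703
grasp_force: 0.5
```

Run:
```python
from h import *
tcp()
```

```text
t 7.3 TCP scanner mm [-8.3 40.8] z 69.3 tool y yaw rel -0.0014 F scanner [-0.4 -0.6] 0.3 q7 0.12
```

Request:
jog_arm(
  motion=[
    [0,0,0,1,0,0,60],
    [0,0,0,1,0,0,60],
  ],
)

```text
t: 7.55
eef_pos: [0.5443, 0.1148, 0.0693]
tool_rot: [0.0, 0.69, 0.724, -0.0]
contact_force: [-0.0, -2.5, 1.0]
gripper_width: 0.7
grasp_force: 1.5
```

Request:
jog_arm(
  motion=[
    [0,0,0,1,0,0,60],
    [0,0,0,1,0,0,60],
  ],
)

```text
t: 7.8
eef_pos: [0.5443, 0.1148, 0.0693]
tool_rot: [0.001, 0.69, 0.724, -0.0]
contact_force: [-0.2, -5.3, 0.3]
gripper_width: 0.702
grasp_force: 2.8
```

Request:
jog_arm(
  motion=[
    [0,0,0,1,0,0,60],
    [0,0,0,1,0,0,60],
  ],
)

```text
t: 8.05
eef_pos: [0.5443, 0.1148, 0.0693]
tool_rot: [0.001, 0.69, 0.723, -0.001]
contact_force: [0.6, -7.5, 1.6]
gripper_width: 0.7
grasp_force: 3.9
```

The canvas is seated on the hinge edge: force builds while position holds. I back off, lift, rotate 90° and go to its robot side.

Request:
jog_arm(
  motion=[
    [0,0,0,-8,0,0,60],
    [0,0,0,-22,0,0,60],
    [0,0,0,-22,0,-30,60],
    [0,0,0,-22,0,-70,60],
    [0,0,0,-22,0,-90,60],
    [0,0,0,-22,0,-90,60],
  ],
)

```text
t: 8.8
eef_pos: [0.5462, 0.0952, 0.1607]
tool_rot: [0.0, 0.69, 0.724, 0.002]
contact_force: [-0.4, 0.6, -0.6]
gripper_width: 0.702
grasp_force: 0.0
```

Request:
jog_arm(
  motion=[
    [0,0,-0.16,9,-8,0,60],
    [0,0,-0.33,18,-16,0,60],
    [0,0,-0.5,27,-24,0,60],
    [0,0,-0.67,36,-32,0,60],
    [0,0,-0.84,45,-40,0,60],
    [0,0,-1.0,54,-48,0,60],
    [0,0,-1.17,63,-56,0,60],
    [0,0,-1.34,72,-64,0,60],
    [0,0,-1.5,80,-70,0,60],
    [0,0,-1.571,84,-74,0,60],
  ],
)

```text
t: 10.05
eef_pos: [0.4661, 0.1757, 0.1581]
tool_rot: [-0.001, -0.026, 1.0, -0.0]
contact_force: [0.4, -0.7, 0.7]
gripper_width: 0.702
grasp_force: 0.0
```

Run:
```python
from h import *
tcp(); p=cam('wrist'); save(p,'w5.png'); tcp()
```

```text
t 10.05 TCP scanner mm [-83.4 105.9] z 158.1 tool y yaw rel 1.5735 F scanner [ 0.3 -0.7] 0.7 q7 1.24
t 10.1 TCP scanner mm [-83.8 106.3] z 158.0 tool y yaw rel 1.5759 F scanner [-1.1  0.4] 0.7 q7 1.24
```

View pics/w5.png

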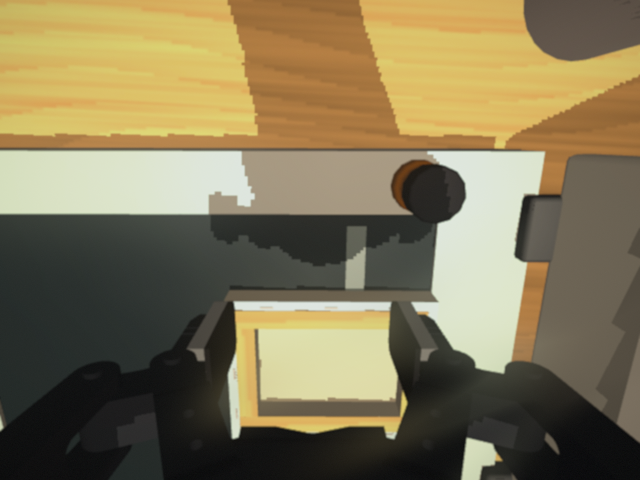

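The view shows the canvas's robot-side edge at about row 301 and its hinge end at column 437, flush with the glass edge. The ink jar is at (430,190), clear of the fingers.

Run:
```python
from h import *
p=cam('wrist'); tcp()
for x in[(235,302),(235,290),(437,302),(437,290)]: print(x,S(ray(p,x,.085)),S(ray(p,x,.067)))
for x in[(437,218),(100,214)]: print('glass edge',S(ray(p,x,.070)))
for r in bot.tip_of('ink',p)[:1]: print('ink',S(ray(p,r['xy'],.07)))
```

```text
t 10.15 TCP scanner mm [-83.4 105.9] z 158.2 tool y yaw rel 1.5709 F scanner [0.1 0.7] 0.2 q7 1.23
(235, 302) [-57.81737278  59.79704958] [-49.76915006  55.94852487]
(235, 290) [-65.58097979  60.17916412] [-58.18112075  56.36255103]
(437, 302) [-58.52027817 181.38336152] [-50.53075733 187.68889896]
(437, 290) [-66.27327986 180.65549674] [-58.93123702 186.90024786]
glass edge [-106.89638771  181.4712879 ]
glass edge [-108.22492568  -22.05881714]
ink [-127.01246631  165.882487  ]
```

Request:
jog_arm(
  motion=[
    [0,0,0,0,0,40,60],
    [0,0,0,0,0,70,60],
    [0,0,0,0,0,84,60],
    [0,0,0,0,0,88,60],
    [0,0,0,0,0,88,60],
  ],
)

```text
t: 10.82
eef_pos: [0.4678, 0.1756, 0.0717]
tool_rot: [0.0, -0.024, 1.0, 0.0]
contact_force: [1.0, -0.3, 0.6]
gripper_width: 0.7
grasp_force: 0.0
```

Request:
jog_arm(
  motion=[
    [0,0,0,-8,0,0,60],
    [0,0,0,-14,0,0,60],
    [0,0,0,-22,0,0,60],
    [0,0,0,-31,0,0,60],
    [0,0,0,-40,0,0,60],
    [0,0,0,-49,0,0,60],
    [0,0,0,-58,0,0,60],
    [0,0,0,-65,0,0,60],
    [0,0,0,-70,0,0,60],
    [0,0,0,-72,0,0,60],
  ],
)

```text
t: 12.08
eef_pos: [0.5395, 0.179, 0.0712]
tool_rot: [0.0, -0.024, 1.0, -0.0]
contact_force: [-3.4, -0.8, 1.1]
gripper_width: 0.699
grasp_force: 1.3
```

Run:
```python
from h import *
tcp(); p=cam('wrist'); save(p,'w6.png')
```

```text
t 12.07 TCP scanner mm [ -9.9 105.6] z 71.2 tool y yaw rel 1.5693 F scanner [-3.4 -0.6] 1.1 q7 1.34
```

View pics/w6.png

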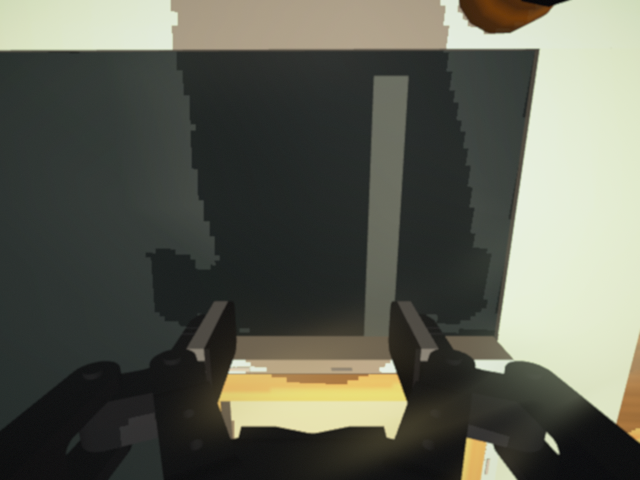

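The canvas slides straight along the hinge edge, with its side face at row 335 and about 7 mm left to go.

Request:
jog_arm(
  motion=[
    [0,0,0,-2,0,0,60],
    [0,0,0,-4,0,0,60],
    [0,0,0,-5,0,0,60],
    [0,0,0,-6,0,0,60],
    [0,0,0,-6,0,0,60],
  ],
)

```text
t: 12.75
eef_pos: [0.5453, 0.1794, 0.0713]
tool_rot: [0.0, -0.024, 1.0, 0.0]
contact_force: [0.2, 0.0, -0.6]
gripper_width: 0.707
grasp_force: 0.4
```

Request:
jog_arm(
  motion=[
    [0,0,0,-1,0,0,60],
    [0,0,0,-1,0,0,60],
  ],
)

```text
t: 13.0
eef_pos: [0.5462, 0.1794, 0.0713]
tool_rot: [-0.0, -0.024, 1.0, -0.0]
contact_force: [-1.3, -0.2, 0.8]
gripper_width: 0.701
grasp_force: 0.7
```

Request:
jog_arm(
  motion=[
    [0,0,0,-1,0,0,60],
    [0,0,0,-1,0,0,60],
  ],
)

```text
t: 13.25
eef_pos: [0.5462, 0.1794, 0.0712]
tool_rot: [-0.001, -0.024, 1.0, -0.0]
contact_force: [-5.9, 0.0, 4.2]
gripper_width: 0.699
grasp_force: 2.5
```

Request:
jog_arm(
  motion=[
    [0,0,0,-1,0,0,60],
    [0,0,0,-1,0,0,60],
  ],
)

```text
t: 13.5
eef_pos: [0.5463, 0.1794, 0.0711]
tool_rot: [-0.002, -0.024, 1.0, -0.0]
contact_force: [-7.2, -1.0, 6.8]
gripper_width: 0.702
grasp_force: 4.0
```

Seated on both edges. Now I back off, lift, close the fingers and check from above.

Request:
jog_arm(
  motion=[
    [0,0,0,8,0,0,60],
    [0,0,0,24,0,0,60],
    [0,0,0,24,0,-30,60],
    [0,0,0,24,0,-80,0],
    [0,0,0,40,-35,-130,0],
    [0,0,0,57,-70,-180,0],
    [0,0,0,57,-105,-230,0],
    [0,0,0,57,-105,-230,0],
    [0,0,0,57,-105,-230,0],
  ],
)

```text
t: 14.62
eef_pos: [0.4956, 0.0724, 0.3007]
tool_rot: [-0.0, -0.024, 1.0, 0.0]
contact_force: [-0.4, 0.5, -1.1]
gripper_width: -0.002
grasp_force: 0.0
```

Run:
```python
from h import *
tcp(); p=cam('wrist'); save(p,'w7.png')
for r in bot.tip_of('start_top',p)+bot.tip_of('glass_corner',p): print(r['score'],r['xy'],S(ray(p,r['xy'],.076)))
for X in[(8,52),(108,52),(108,182),(8,182)]: print(X,proj(p,[*(MS@(np.array(X)/1e3)+T0),.085]).round(1))
```

```text
t 14.62 TCP scanner mm [-59.1   1.3] z 300.7 tool y yaw rel 1.5699 F scanner [-0.4  0.5] -1.1 q7 1.4
0.62 [124.5, 247.8] [ -23.08565231 -183.70430153]
0.75 [477.0, 361.5] [104.48546067 178.4201218 ]
(8, 52) [363.8 280.5]
(108, 52) [360.4 369.2]
(108, 182) [483.5 369.2]
(8, 182) [495.9 280.5]
```

View pics/w7.png

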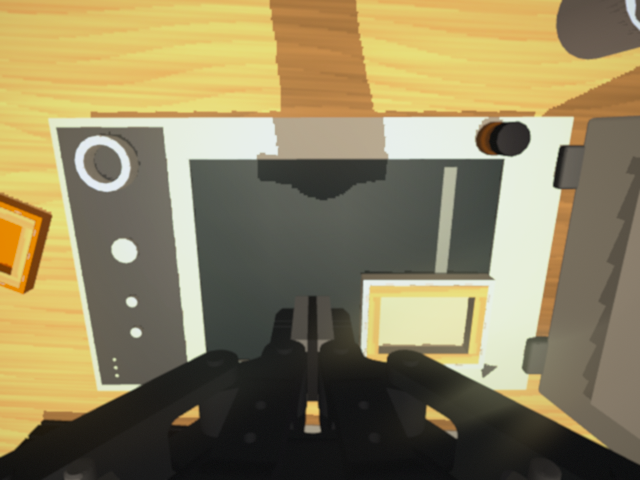

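The canvas is in the corner with edges near columns 362–494 and its top edge at row 280, as predicted. The button is at (124,250). I'll check the far edge numerically.

Run:
```python
from h import *
p=cam('wrist'); g=p['pixels'].astype(int)
for c in(430,450,470): print('col',c,g[352:384,c].sum(1).tolist())
for c in(380,430,480): print('col',c,g[268:290,c].sum(1).tolist())
for r in(300,330): print('row',r,g[r,474:510].sum(1).tolist())
print('bezel edge rows', [proj(p,[*(MS@np.array([.108,y])+T0),z]).round(1).tolist() for y in(.1,.182) for z in(.067,.07,.085)])
print('outer',[proj(p,[*(MS@np.array([.145,y])+T0),.07]).round(1).tolist() for y in(-.2,0,.1)])
# button blob
gr=cv2.cvtColor(p['pixels'],cv2.COLOR_RGB2GRAY)[225:275,95:155]; _,b=cv2.threshold(gr,170,255,0)
n,l,s,c=cv2.connectedComponentsWithStats(b); 
for i in range(1,n): 
  if s[i,4]>50: xy=c[i]+[95,225]; print('button',xy,s[i],S(ray(p,xy,.076)))
```

```text
col 430 [312, 308, 336, 422, 487, 443, 309, 187, 149, 148, 144, 140, 143, 133, 130, 129, 126, 124, 118, 113, 113, 108, 104, 103, 100, 98, 94, 93, 87, 91, 87, 93]
col 450 [321, 321, 341, 422, 502, 533, 545, 558, 563, 568, 572, 574, 584, 634, 669, 625, 447, 238, 142, 134, 138, 135, 128, 130, 129, 125, 124, 125, 122, 122, 123, 125]
col 470 [574, 579, 576, 562, 542, 538, 548, 561, 569, 569, 573, 573, 583, 627, 669, 684, 685, 684, 678, 672, 672, 671, 671, 672, 669, 626, 471, 279, 183, 178, 183, 185]
col 380 [233, 237, 235, 227, 192, 154, 181, 249, 291, 298, 296, 291, 381, 597, 699, 706, 705, 693, 616, 543, 544, 547]
col 430 [238, 237, 239, 241, 235, 215, 217, 268, 307, 315, 312, 309, 388, 588, 690, 691, 653, 635, 630, 588, 551, 543]
col 480 [232, 232, 234, 230, 226, 207, 214, 268, 307, 310, 309, 302, 358, 529, 670, 701, 704, 697, 659, 591, 546, 548]
row 300 [338, 475, 565, 579, 574, 560, 545, 540, 542, 545, 544, 551, 586, 641, 640, 619, 663, 697, 700, 694, 692, 691, 689, 690, 691, 690, 690, 690, 690, 689, 690, 691, 689, 690, 689, 689]
row 330 [581, 579, 570, 556, 546, 544, 544, 548, 576, 623, 639, 651, 681, 693, 691, 688, 684, 683, 683, 682, 684, 683, 683, 684, 683, 684, 683, 683, 682, 682, 681, 680, 681, 680, 680, 679]
bezel edge rows [[402.0, 361.3], [402.6, 362.9], [405.7, 370.9], [476.7, 361.5], [477.8, 363.0], [483.7, 371.0]]
outer [[131.8, 391.5], [310.8, 391.9], [400.4, 392.0]]
button [123.24297189 251.08232932] [ 16  14  26  25 498] [ -20.49789073 -184.76937403]
```

The top edge is straight across columns at row 280, which is x = 8 mm, and there is no dark gap at the hinge edge, so the canvas is in place. The button centre is at about (-21.5, -184.5) in the scanner frame. I go above it.

Request:
jog_arm(
  motion=[
    [0,0,0,-8,-40,0,0],
    [0,0,0,-16,-80,10,0],
    [0,0,0,-26,-125,40,0],
    [0,0,0,-34,-165,80,0],
    [0,0,0,-38,-186,120,0],
    [0,0,0,-38,-186,160,0],
    [0,0,0,-38,-186,185,0],
    [0,0,0,-38,-186,195,0],
    [0,0,0,-38,-186,195,0],
  ],
)

```text
t: 15.95
eef_pos: [0.5429, -0.1117, 0.1057]
tool_rot: [-0.001, -0.024, 1.0, 0.0]
contact_force: [-0.2, -0.2, -0.2]
gripper_width: 0.001
grasp_force: 0.0
```

Run:
```python
from h import *
tcp(); p=cam('wrist'); save(p,'w8.png')
print('tip',proj(p,bot.get_obs()['eef_pos']))
for r in bot.tip_of('start_top',p)[:2]+bot.spot_in('start_top',p)[:2]: print(r['score'],r['xy'],S(ray(p,r['xy'],.076)))
```

```text
t 15.95 TCP scanner mm [ -20.9 -184.9] z 105.7 tool y yaw rel 1.57 F scanner [-0.2 -0.2] -0.2 q7 1.95
tip [311.87674639 320.02723241]
0.58 [312.2, 290.7] [ -20.30899244 -185.06550644]
0.77 [312.7, 281.1] [ -25.19382272 -184.82715655]
```

View pics/w8.png

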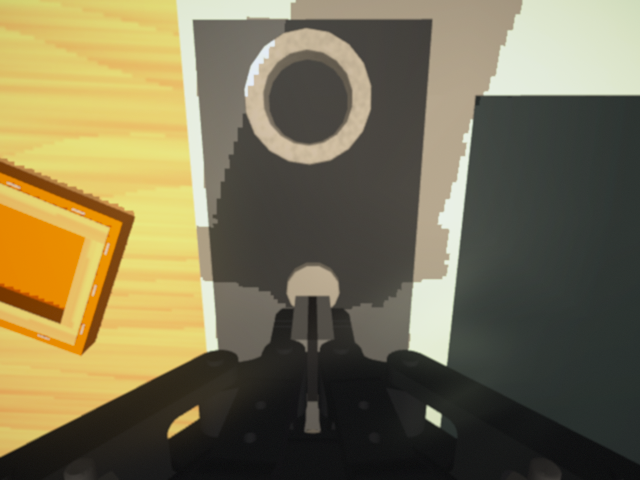

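The button disc is at about (313,288), centred under the closed fingertips, with the tape well clear. Pressing gently.

Request:
jog_arm(
  motion=[
    [0,0,0,0,0,15,0],
    [0,0,0,0,0,26,0],
    [0,0,0,0,0,30,0],
    [0,0,0,0,0,32,0],
    [0,0,0,0,0,34,0],
    [0,0,0,0,0,35,0],
    [0,0,0,0,0,35,0],
  ],
)

```text
t: 16.98
eef_pos: [0.5427, -0.112, 0.072]
tool_rot: [-0.0, -0.024, 1.0, 0.0]
contact_force: [-6.0, 1.4, 10.9]
gripper_width: 0.001
grasp_force: 5.5
```

Force is 10.9 N, above the 5 N needed for full travel, so the button is fully down. I release it and withdraw.

Request:
jog_arm(
  motion=[
    [0,0,0,0,0,-6,0],
    [0,0,0,0,0,-40,0],
    [0,0,0,0,0,-90,0],
    [0,0,0,38,60,-140,0],
    [0,0,0,38,110,-190,0],
    [0,0,0,38,160,-230,0],
    [0,0,0,38,186,-230,0],
    [0,0,0,38,186,-230,0],
    [0,0,0,38,186,-230,0],
  ],
)

```text
t: 18.1
eef_pos: [0.4965, 0.0712, 0.3012]
tool_rot: [0.0, -0.024, 1.0, -0.0]
contact_force: [0.4, 0.0, -0.8]
gripper_width: -0.003
grasp_force: 0.0
```

Run:
```python
from h import *
tcp(); p=cam('wrist'); g=p['pixels'].astype(int)
for c in(380,430,480): print('col',c,g[276:284,c].sum(1).tolist())
print(proj(p,[*(MS@[.008,.117]+T0),.085]))
print(bot.hand_in())
```

```text
t 18.1 TCP scanner mm [-58.3   0. ] z 301.2 tool y yaw rel 1.5692 F scanner [ 0.4 -0. ] -0.8 q7 1.41
col 380 [297, 309, 424, 618, 701, 707, 706, 697]
col 430 [319, 345, 476, 640, 688, 665, 647, 662]
col 480 [308, 341, 474, 640, 698, 703, 703, 696]
[431.35637585 279.39481583]
the job is handed in; nothing more can be done
None
```

The canvas is pushed snug and straight into the marked corner, the start button was pressed once and released, and the job is handed in at about 18 s; the hand-in returned no verdict.

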